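# Cull the spoiled printing blocks into the caddy

### The arm

A 6-joint arm with a two-finger parallel gripper is mounted at the origin on the work surface. World frame = base frame: x ahead of the robot, y to its left, z up, the work surface at z = 0. Lengths are in m, angles in rad, forces in N, time in s.
With the tool pointing down it reaches from about 0.3 to 0.875 m from the base axis. Payload 6.4 kg.
Tool frame: the origin (TCP) lies at the very end of the fingers, on their centre line; the grasp point (between the pads) lies ctrl.grip_point_offset behind it (ctrl.grip_point_offset is the distance from the TCP to the grasp point, in m); z points along the fingers, x is the direction in which the jaws open and shut, and the axes are right-handed (so a half turn about z gives the same grasp; the last joint's range is limited). The gripper opens to 85 mm and grips with 20 to 120 N. Pads are 22 mm wide; open, the fingers measure 114 mm over their backs; the gripper's body (76 mm by 85 mm) begins 54 mm behind the grasp point. The pads swing forward as they close: fully open they stand 13 mm farther back than shut.
Start: joints at [-1.467, 0.181, 1.607, -0, 1.354, -0.206], TCP at [0.175, -0.548, 0.231] pointing down, gripper open.
Joint ranges: [-2.99, 2.99], [-0.89, 2.07], [0.3, 2.58], [-1.14, 4.28], [0, 2.63], [-3.12, 3.12]. Speed limits (rad/s): [2.57, 2.57, 3.01, 3.14, 3.14, 3.14].

### API

Orientations are given as a unit quaternion [w, x, y, z].
In Python, from bench import get_obs, viewer, workorder, ctrl gives the robot as it stands. The module is installed in compiled form; this text tells all that it offers.
- The arm moves only by the tool move_arm, never from a script. Its argument "increments" is a list of rows, each an object of numbers: "tx", "ty", "tz": the shift along the tool's x, y, z in m; "turn": the turn about the tool's z in degrees. A call has 1 to 20 rows; each row is the pose to reach, as a shift and turn from the pose commanded when the call began, along the tool's axes at that moment; what a row does not reach only later rows make up. A row lasts 1/12 s, in which the tool goes at most 41.7 mm and 7.16 degrees, less where a joint would pass 70% of its speed; a pose out of reach is approached as far as the arm can. A call with a gripper value outside its range is refused whole. "gripper" is the opening, from 0 (shut) to 1 (fully open), set as the call begins (left out, the last holds). The fingers move at their own pace and stop on an object; the grip force is fixed at half the most. Time passes only in rows, so rows that repeat a pose let the fingers close. It gives the time, the measured TCP pose, the force and the opening at its end, in the units of the state.
- get_obs(): the state, without advancing time (a new reading comes with each control period).
- viewer.camera(name): name is "scene" or "top" or "wrist"; returns (picture, depth): 420x560x3 uint8, red, green, blue; 420x560 float32, m along the optical axis (not along the pixel's ray), 0 where there is no reading.
- viewer.get_calibration(name): a dict with "intrinsics" (3x3 intrinsics, pixels), "origin" and "attitude" of the camera in the world. Camera axes: x right, y up, looking along -z (the intrinsics and any distortion apply to the point x, -y, -z); pixel columns grow to the right and rows downward; lengths in m; the calibration is good to about 2 mm. A picture is of the moment at which its call begins: read the wrist's pose just before it. get_calibration takes no time and is no camera call; for the wrist camera it gives the pose at the moment of the call.
- workorder.hand_in(): hands the job in, once; it reports no verdict.
The state is a dict: "time_s": time; "q": joint angles; "dq": joint speeds; "joint_efforts": joint torques, N m; "eef_pos": TCP position; "eef_rot": TCP orientation; "wrist_force": force on the tool from outside, world axes, zero at the start; "torque": the same for the moment, N m; "opening": opening from 0.0 (shut) to 1.0 (fully open).
Only numpy, scipy, OpenCV 4.12 (cv2) and the standard library are available. Lean on these libraries where they do the work, as an engineer would, in place of code of your own. Each camera call takes 0.05 s, during which the arm holds its last target.

### The job

Two of the five printing blocks on the cork mat are spoiled: one was cut short and one has lost a corner. Slide the blue caddy's door fully open to its stop, put the two spoiled blocks into the bay that it covered, and slide the door fully shut again. Leave the three sound blocks and everything else on the table where they lie.

Things in the scene. Friction and masses are not known exactly. Their poses are not given: they have to be found in the camera images.
- caddy: Blue plastic caddy, 240 (x) x 370 (y) x 80 mm high, fixed to the table; origin at the centre of its underside, z up, y along its length. Its -y half is the open-topped scrap bay under the sliding door, its +y half is decked over; the door slides over that deck. Side rims end at 80 mm height.
- scrap_bay (a point): Centre of the scrap bay's inner floor (5 mm above the table); axes as the caddy's. Bay inside: 220 mm along x, 175 mm along y, walls 65 mm high; the door's underside runs 66 mm above the floor.
- door (a joint): White sliding door on the caddy's top (228 x 178 x 6 mm, its upper face 77 mm above the table). 0 = fully shut over the scrap bay, 0.180 m = fully open against the stop; grows as the door slides along the caddy's +y. Stays where left, about 2 N of friction.
- door_grip (a point): Point on the door's black grip, which moves with the door, 99 mm above the table and 10 mm below the grip's top; axes as the caddy's. The grip is an upright bar in the door's middle, 70 mm along x, 14 mm thick along y, rising 32 mm from the door's upper face.
- mat: Cork mat, 300 x 380 x 3 mm, fixed to the table; origin at the centre of the underside. The five blocks and the pot stand on it.
- block_a: Sound printing block, full rectangle 100 x 38 mm. Green linoleum printing face on top of light wood, pale leaf pattern; lies flat on the mat, long side along its x; origin at the centre of the underside, z up. 24 mm thick.
- block_b: Sound printing block, full rectangle 100 x 38 mm. Green linoleum printing face on top of light wood, pale leaf pattern; lies flat on the mat, long side along its x; origin at the centre of the underside, z up. 24 mm thick.
- block_c: Sound printing block, full rectangle 100 x 38 mm. Green linoleum printing face on top of light wood, pale leaf pattern; lies flat on the mat, long side along its x; origin at the centre of the underside, z up. 24 mm thick.
- block_short: Spoiled printing block, cut short: 66 x 38 mm instead of 100 x 38 mm. Green linoleum printing face on top of light wood, pale leaf pattern; lies flat on the mat, long side along its x; origin at the centre of the underside, z up. 24 mm thick.
- block_chipped: Spoiled printing block with a broken corner: outline 100 x 38 mm, but about 38 x 25 mm is missing at its +x +y corner (full width from x = -50 to +10 mm). Green linoleum printing face on top of light wood, pale leaf pattern; lies flat on the mat, long side along its x; origin at the centre of the underside, z up. 24 mm thick.
- pot: Small terracotta pot on the mat, 68 mm across, 55 mm high; origin at the centre of its underside.
- brayer: Black brayer lying on its side, about 155 mm long, roller 90 mm wide, 34 mm high; origin on the table below its handle's front.
- palette: Stainless steel paint palette, 160 x 110 x 12 mm; origin at the centre of its underside.
- sculpting_tool: Wooden sculpting tool, 185 mm long, 12 mm thick; origin below its middle.
Things that resemble listed ones, but are neither listed nor needed, are in the scene too. Leave any orange, red or yellow look-alike of the block_short alone.

How it is judged:
By the outcome, as a careful person would: the job done as asked, in the order asked, and still so for the second after the job is handed in, with the robot touching nothing.
It also fails if it takes over 72 s, if anything falls off the work surface, if the arm or the gripper's body presses on something with over 40 N, if the wrist force passes 120 N, or if a joint passes its speed limit or range.

## Working session

There is one attempt and no reset: what is moved stays moved. The work goes in short steps, Python scripts to look and compute and a tool call to move; the robot and the scene stay as the last step left them, time stands still between calls to the robot, and variables do not carry over. Pictures are saved under pics/ and viewed, and the job is handed in when it is done.

Besides the shell and the picture viewer there is one more tool, called after ">>>" as name(argument=value, ...), one argument or row to a line, values as JSON. move_arm: Moves the arm, as the interface text tells. Its arguments: {"type":"object","properties":{"increments":{"type":"array"},"gripper":{"type":"number"}},"required":["increments"]}

```bash
mkdir -p pics
cat > h.py <<'E'
import numpy as np, cv2
from bench import get_obs, viewer, workorder, ctrl
def shot(n,fn):
    cal=viewer.get_calibration(n); p,d=viewer.camera(n)
    cv2.imwrite('pics/'+fn+'.png',p[:,:,::-1]); np.savez('pics/'+fn+'.npz',p=p,d=d,K=cal['intrinsics'],o=cal['origin'],a=np.array(cal['attitude']))
    return p,d,cal
E
python3 - <<'E'
from h import *
print(get_obs()); print(ctrl.grip_point_offset)
for n in ['top','scene','wrist']:
    p,d,c=shot(n,n+'0'); print(n,c)
E
```

```text
{'time_s': 0.0, 'q': array([-1.46731832e+00,  1.81515194e-01,  1.60801459e+00,  2.34144908e-05,
        1.35378226e+00, -2.06268117e-01]), 'dq': array([-3.24788219e-04, -1.12960739e-05, -2.49575864e-03,  1.60186238e-03,
        1.04576973e-04,  4.66251894e-05]), 'joint_efforts': array([-1.59806506e-03, -4.44873512e+01, -3.51339304e+01, -1.64159628e-04,
        9.08099755e-03, -3.45311457e-05]), 'eef_pos': array([ 0.17525322, -0.54706749,  0.2303955 ]), 'eef_rot': array([-6.45978674e-04,  8.07716246e-01, -5.89570799e-01, -5.67376732e-04]), 'wrist_force': array([0.25802177, 0.6312776 , 0.94655583]), 'torque': array([-0.04092776,  0.03449936, -0.06165966]), 'opening': 0.9989169091412424}
0.0187
top {'intrinsics': array([[438.86375199,   0.        , 281.19904379],
       [  0.        , 438.86375199, 209.45471907],
       [  0.        ,   0.        ,   1.        ]]), 'origin': array([ 0.42753417, -0.04392176,  1.28920375]), 'attitude': array([ 0.71334245,  0.04210826, -0.03685431, -0.69857799])}
scene {'intrinsics': array([[511.05468035,   0.        , 276.60353889],
       [  0.        , 511.05468035, 209.71639977],
       [  0.        ,   0.        ,   1.        ]]), 'origin': array([1.16424723, 0.67530463, 0.93277632]), 'attitude': array([0.2970833 , 0.14468609, 0.3874025 , 0.86065484])}
wrist {'intrinsics': array([[370.751263  ,   0.        , 280.48683875],
       [  0.        , 370.751263  , 214.79274606],
       [  0.        ,   0.        ,   1.        ]]), 'origin': array([ 0.25043207, -0.5233211 ,  0.37219081]), 'attitude': array([ 0.7983342 , -0.12327663,  0.09066916, -0.58244699])}
```

View pics/top0.png

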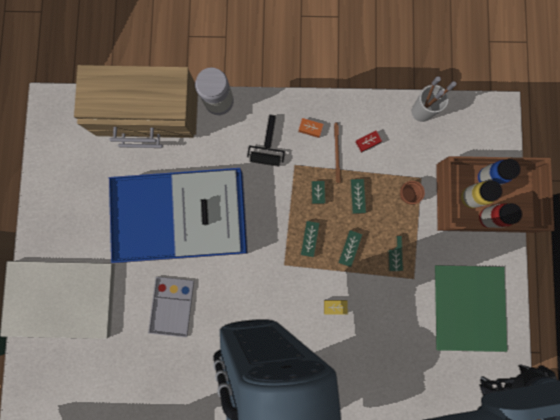

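View pics/scene0.png

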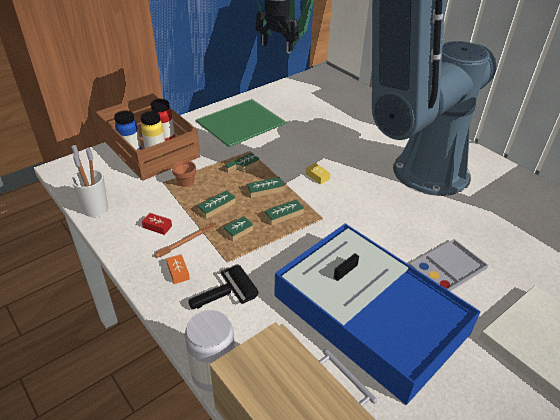

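The top view shows the caddy at (180,215) with the white door on its right, the mat at about (355,220), and the short block at about (318,191). One of the other four blocks is chipped, and I can't tell which one at this scale. Next I'll enlarge the mat and measure.

```bash
cat >> h.py <<'E'
from scipy.spatial.transform import Rotation as R
def load(fn): return np.load('pics/'+fn+'.npz')
def ray(z,uv,h):
    uv=np.atleast_2d(uv).astype(float); K=z['K']
    c=np.stack([(uv[:,0]-K[0,2])/K[0,0],-(uv[:,1]-K[1,2])/K[1,1],-np.ones(len(uv))],1)
    w,x,y,q=z['a']; d=R.from_quat([x,y,q,w]).apply(c)
    return z['o']+d*((h-z['o'][2])/d[:,2])[:,None]
def project(z,P):
    w,x,y,q=z['a']; c=R.from_quat([x,y,q,w]).inv().apply(np.atleast_2d(P)-z['o']); K=z['K']
    return np.stack([K[0,2]+K[0,0]*c[:,0]/-c[:,2],K[1,2]-K[1,1]*c[:,1]/-c[:,2]],1)
def mask(p,lo,hi,x0=0,y0=0,x1=560,y1=420):
    m=cv2.inRange(cv2.cvtColor(p,cv2.COLOR_RGB2HSV),np.array(lo),np.array(hi)); o=np.zeros_like(m); o[y0:y1,x0:x1]=m[y0:y1,x0:x1]; return o
E
python3 - <<'E'
from h import *
z=load('top0');p=z['p']
cv2.imwrite('pics/mat0.png',cv2.resize(p[160:285,280:430,::-1],None,fx=4.5,fy=4.5,interpolation=cv2.INTER_CUBIC))
hsv=cv2.cvtColor(p,cv2.COLOR_RGB2HSV)
for u,v in [(310,228),(397,255),(318,185),(330,230),(150,215),(205,185),(205,211)]: print((u,v),hsv[v,u],z['d'][v,u])
m=mask(p,(65,50,20),(100,255,160),285,165,425,275)
m=cv2.morphologyEx(m,cv2.MORPH_CLOSE,np.ones((5,5)))
cs,_=cv2.findContours(m,cv2.RETR_EXTERNAL,cv2.CHAIN_APPROX_NONE)
for c in cs:
    a=cv2.contourArea(c)
    if a<60: continue
    P=ray(z,c[:,0],0.027)[:,:2]
    r=cv2.minAreaRect((P*1000).astype(np.float32)); print(a,c[:,0].mean(0),r, a/ (r[1][0]*r[1][1]))
m=mask(p,(105,120,40),(125,255,255),90,150,260,270)
c=max(cv2.findContours(m,cv2.RETR_EXTERNAL,cv2.CHAIN_APPROX_NONE)[0],key=cv2.contourArea)
P=ray(z,c[:,0],0.08)[:,:2];print('caddy',cv2.minAreaRect((P*1000).astype(np.float32)))
m=cv2.inRange(hsv,(0,0,0),(179,255,50)); m[:190]=0;m[235:]=0;m[:,:190]=0;m[:,220:]=0
c=max(cv2.findContours(m,cv2.RETR_EXTERNAL,cv2.CHAIN_APPROX_NONE)[0],key=cv2.contourArea)
P=ray(z,c[:,0],0.109)[:,:2];print('grip',cv2.minAreaRect((P*1000).astype(np.float32)))
E
```

```text
(310, 228) [72 61 84] 1.2629073
(397, 255) [54 17 75] 1.2553416
(318, 185) [ 38  17 120] 1.2711918
(330, 230) [ 15 102 122] 1.2845678
(150, 215) [110 174 120] 1.2328615
(205, 185) [ 53   7 145] 1.2311451
(205, 211) [120  11  23] 1.1917158
257.5 [396.36144578 254.19277108] ((450.83062744140625, -360.82489013671875), (34.23077392578125, 97.42800903320312), 89.47677612304688) 0.07721055734377438
375.0 [350.02439024 248.        ] ((462.1312561035156, -232.68963623046875), (35.70848846435547, 96.55538177490234), 71.33856201171875) 0.10876353523896534
358.0 [309.76744186 238.5       ] ((487.1723327636719, -116.62187957763672), (34.84700012207031, 96.33168029785156), 80.93986511230469) 0.10664696338880446
229.0 [317.91935484 191.56451613] ((623.8179321289062, -138.7645263671875), (61.69428634643555, 34.88212966918945), 1.1718988418579102) 0.10641125011611856
362.5 [357.87356322 195.73563218] ((614.30029296875, -254.7165985107422), (97.52974700927734, 35.189884185791016), 3.6680757999420166) 0.10562168114360923
caddy ((543.8466796875, 256.02423095703125), (238.4126434326172, 371.60406494140625), 5.312778949737549)
grip ((550.1631469726562, 174.3235321044922), (63.87479782104492, 14.008445739746094), 5.931049823760986)
```

View pics/mat0.png

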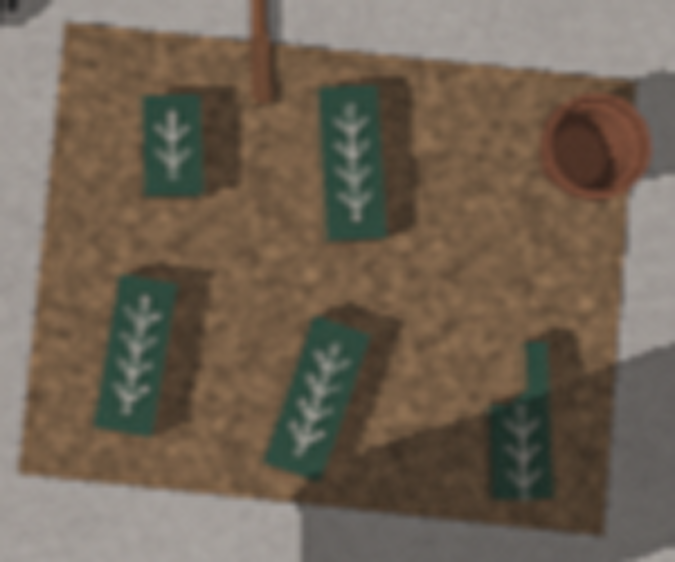

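The chipped block is the one at world (0.451,-0.361), with its notch towards +x/+y. The short block is at (0.624,-0.139). The door grip is at (0.550,0.174), with a caddy yaw of about 5.5°. I'll work out the move to the grip next.

```bash
cat >> h.py <<'E'
def inc(x,y,z,th):
    o=get_obs(); w,a,b,c=o['eef_rot']; M=R.from_quat([a,b,c,w]).as_matrix(); t0=np.degrees(np.arctan2(M[1,0],M[0,0]))
    d=M.T@(np.array([x,y,z])-o['eef_pos']); t=(t0-th+180)%360-180
    print('t',round(o['time_s'],2),'pos',o['eef_pos'].round(4),'th',round(t0,1),'F',o['wrist_force'].round(1),'open',round(o['opening'],3),'| tx ty tz',d.round(4),'turn',round(t,1))
E
python3 - <<'E'
from h import *
inc(.550,.174,.20,-84.5)
z=load('top0')
# cross-check in scene
s=load('scene0');im=s['p'].copy()
for P in [(.55,.1743,.109),(.4508,-.3608,.027),(.6238,-.1388,.027)]:
    u,v=project(s,P)[0]; cv2.circle(im,(int(round(u)),int(round(v))),2,(255,0,0),-1); print(u,v)
cv2.imwrite('pics/sc_chk.png',im[130:330,130:430,::-1].repeat(2,0).repeat(2,1))
print('tool tip',ray(z,[(338,182)],.01), 'mat edge')
E
```

```text
t 0.15 pos [ 0.1753 -0.5472  0.2306] th -72.3 F [-0.   0.1 -0.4] open 1.004 | tx ty tz [-0.5726 -0.5767  0.0315] turn 12.2
345.59485363790077 260.8072927086898
241.60815455161116 161.52322718571475
237.2532507790648 225.13148906345364
tool tip [[ 0.65592033 -0.19875433  0.01      ]] mat edge
```

View pics/sc_chk.png

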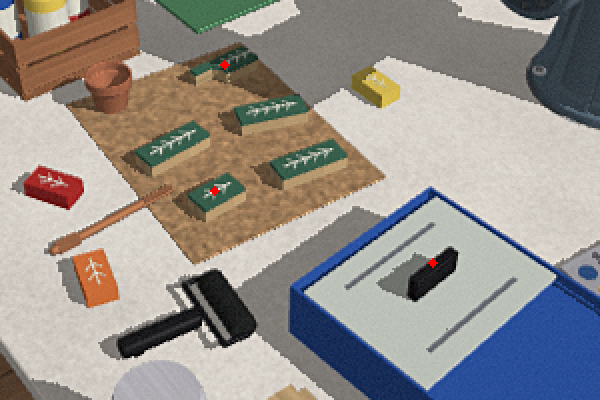

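The points measured in the top view project onto the grip top and both spoiled blocks in the scene view, so the positions agree. Moving above the grip.

>>> move_arm(
  increments=[
    {"tx": -0.028,"ty": -0.028,"tz": 0,"turn": 0.6},
    {"tx": -0.056,"ty": -0.056,"tz": 0,"turn": 1.2},
    {"tx": -0.084,"ty": -0.084,"tz": 0,"turn": 1.8},
    {"tx": -0.112,"ty": -0.112,"tz": 0,"turn": 2.4},
    {"tx": -0.14,"ty": -0.14,"tz": 0,"turn": 3},
    {"tx": -0.168,"ty": -0.168,"tz": 0,"turn": 3.6},
    {"tx": -0.196,"ty": -0.196,"tz": 0,"turn": 4.2},
    {"tx": -0.224,"ty": -0.224,"tz": 0,"turn": 4.8},
    {"tx": -0.252,"ty": -0.252,"tz": 0,"turn": 5.4},
    {"tx": -0.28,"ty": -0.28,"tz": 0,"turn": 6},
    {"tx": -0.308,"ty": -0.308,"tz": 0,"turn": 6.6},
    {"tx": -0.336,"ty": -0.336,"tz": 0,"turn": 7.2},
    {"tx": -0.364,"ty": -0.364,"tz": 0,"turn": 7.8},
    {"tx": -0.392,"ty": -0.392,"tz": 0,"turn": 8.4},
    {"tx": -0.42,"ty": -0.42,"tz": 0,"turn": 9},
    {"tx": -0.448,"ty": -0.448,"tz": 0,"turn": 9.6},
    {"tx": -0.476,"ty": -0.476,"tz": 0,"turn": 10.2},
    {"tx": -0.504,"ty": -0.504,"tz": 0,"turn": 10.8},
    {"tx": -0.53,"ty": -0.53,"tz": 0,"turn": 11.5},
    {"tx": -0.55,"ty": -0.55,"tz": 0,"turn": 12.2},
  ],
  gripper=0.6,
)

```text
time_s: 1.82
eef_pos: [0.532, 0.1467, 0.231]
eef_rot: [-0.0, 0.741, -0.672, -0.0]
wrist_force: [-0.6, -1.0, -0.1]
opening: 0.597
```

Run:
```python
from h import *
inc(.550,.174,.20,-84.5);shot('wrist','w1');inc(.550,.174,.083,-84.5)
```

```text
t 1.82 pos [0.532  0.1467 0.231 ] th -84.4 F [-0.6 -1.  -0.1] open 0.597 | tx ty tz [-0.0254 -0.0206  0.031 ] turn 0.1
t 1.87 pos [0.5333 0.1498 0.231 ] th -84.4 F [-1.2  0.7  0.2] open 0.599 | tx ty tz [-0.022  -0.0187  0.1481] turn 0.1
```

View pics/w1.png

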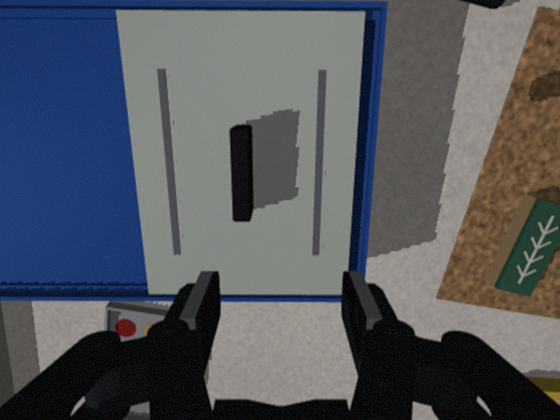

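>>> move_arm(
  increments=[
    {"tx": -0.012,"ty": -0.01,"tz": 0.01},
    {"tx": -0.025,"ty": -0.02,"tz": 0.03},
    {"tx": -0.025,"ty": -0.02,"tz": 0.05},
    {"tx": -0.025,"ty": -0.02,"tz": 0.06},
    {"tx": -0.025,"ty": -0.02,"tz": 0.06},
    {"tx": -0.025,"ty": -0.02,"tz": 0.06},
  ],
)

```text
validation failed for argument at $.in...
```

Run:
```python
from h import *
inc(.550,.174,.20,-84.5);shot('wrist','w2');inc(.550,.174,.083,-84.5)
z=load('w2');p=z['p'];m=cv2.inRange(cv2.cvtColor(p,cv2.COLOR_RGB2HSV),(0,0,0),(179,255,60));m[330:]=0
for c in cv2.findContours(m,cv2.RETR_EXTERNAL,cv2.CHAIN_APPROX_NONE)[0]:
    if cv2.contourArea(c)>800: print(cv2.boundingRect(c),cv2.minAreaRect((ray(z,c[:,0],.109)[:,:2]*1000).astype(np.float32)))
```

```text
t 1.87 pos [0.5333 0.1498 0.231 ] th -84.4 F [-1.2  0.7  0.2] open 0.599 | tx ty tz [-0.0224 -0.0189  0.0311] turn 0.1
t 1.92 pos [0.5323 0.1474 0.2308] th -84.2 F [-0.2 -1.1 -0.3] open 0.598 | tx ty tz [-0.0245 -0.0203  0.1478] turn 0.3
(235, 127, 23, 97) ((554.771240234375, 177.29074096679688), (70.47932434082031, 15.341140747070312), 5.382727146148682)
(0, 22, 413, 308) ((505.5631408691406, 219.99636840820312), (234.033203125, 321.356689453125), 17.106618881225586)
```

View pics/w2.png

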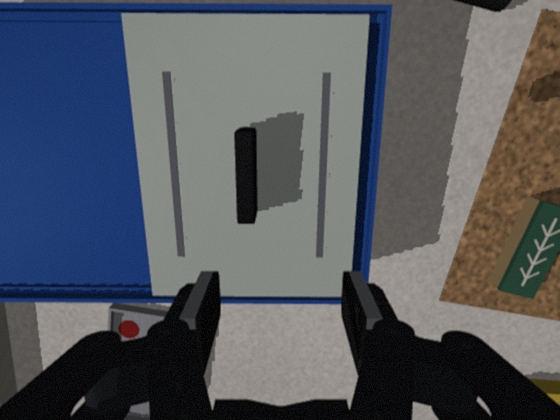

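The grip's top is at pixel (246,175), which gives (0.555,0.177). I'll target the mean of the two views, (0.553,0.176). The call was refused because the rows left out "turn".

>>> move_arm(
  increments=[
    {"tx": -0.013,"ty": -0.012,"tz": 0.01,"turn": 0},
    {"tx": -0.027,"ty": -0.023,"tz": 0.03,"turn": 0},
    {"tx": -0.027,"ty": -0.023,"tz": 0.05,"turn": 0},
    {"tx": -0.027,"ty": -0.023,"tz": 0.075,"turn": 0},
    {"tx": -0.027,"ty": -0.023,"tz": 0.1,"turn": 0},
    {"tx": -0.027,"ty": -0.023,"tz": 0.12,"turn": 0},
    {"tx": -0.027,"ty": -0.023,"tz": 0.135,"turn": 0},
    {"tx": -0.027,"ty": -0.023,"tz": 0.145,"turn": 0},
    {"tx": -0.027,"ty": -0.023,"tz": 0.147,"turn": 0},
    {"tx": -0.027,"ty": -0.023,"tz": 0.147,"turn": 0},
    {"tx": -0.027,"ty": -0.023,"tz": 0.147,"turn": 0},
  ],
)

```text
time_s: 2.83
eef_pos: [0.5524, 0.1727, 0.0853]
eef_rot: [-0.0, 0.74, -0.672, 0.0]
wrist_force: [-0.2, 0.5, 0.4]
opening: 0.599
```

Run:
```python
from h import *
inc(.553,.176,.083,-84.6);shot('wrist','w3')
```

```text
t 2.83 pos [0.5524 0.1727 0.0853] th -84.5 F [-0.2  0.5  0.4] open 0.599 | tx ty tz [-0.0032 -0.0009  0.0023] turn 0.1
```

View pics/w3.png

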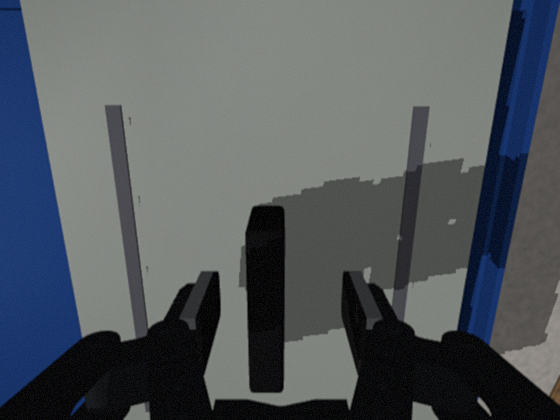

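The bar sits between the fingers, at column 265 against a finger centre of about 281, so it is roughly 4 mm off centre. I'll centre on it and close.

>>> move_arm(
  increments=[
    {"tx": -0.004,"ty": 0,"tz": 0.001,"turn": 0},
    {"tx": -0.004,"ty": 0,"tz": 0.001,"turn": 0},
    {"tx": -0.004,"ty": 0,"tz": 0.001,"turn": 0},
    {"tx": -0.004,"ty": 0,"tz": 0.001,"turn": 0},
    {"tx": -0.004,"ty": 0,"tz": 0.001,"turn": 0},
    {"tx": -0.004,"ty": 0,"tz": 0.001,"turn": 0},
    {"tx": -0.004,"ty": 0,"tz": 0.001,"turn": 0},
    {"tx": -0.004,"ty": 0,"tz": 0.001,"turn": 0},
  ],
  gripper=0.0,
)

```text
time_s: 3.55
eef_pos: [0.5517, 0.1773, 0.0841]
eef_rot: [-0.001, 0.74, -0.672, 0.0]
wrist_force: [-2.1, 1.5, 5.8]
opening: 0.152
```

Run:
```python
from h import *
inc(.553,.176,.083,-84.6)
```

```text
t 3.55 pos [0.5517 0.1773 0.0841] th -84.5 F [-2.1  1.5  5.8] open 0.152 | tx ty tz [ 0.0014 -0.0012  0.0011] turn 0.1
```

The bar is gripped. Opening the door by 180 mm.

>>> move_arm(
  increments=[
    {"tx": -0.005,"ty": 0,"tz": 0,"turn": 0},
    {"tx": -0.015,"ty": 0,"tz": 0,"turn": 0},
    {"tx": -0.03,"ty": 0,"tz": 0,"turn": 0},
    {"tx": -0.045,"ty": 0,"tz": 0,"turn": 0},
    {"tx": -0.06,"ty": 0,"tz": 0,"turn": 0},
    {"tx": -0.075,"ty": 0,"tz": 0,"turn": 0},
    {"tx": -0.09,"ty": 0,"tz": 0,"turn": 0},
    {"tx": -0.105,"ty": 0,"tz": 0,"turn": 0},
    {"tx": -0.12,"ty": 0,"tz": 0,"turn": 0},
    {"tx": -0.135,"ty": 0,"tz": 0,"turn": 0},
    {"tx": -0.15,"ty": 0,"tz": 0,"turn": 0},
    {"tx": -0.162,"ty": 0,"tz": 0,"turn": 0},
    {"tx": -0.17,"ty": 0,"tz": 0,"turn": 0},
    {"tx": -0.175,"ty": 0,"tz": 0,"turn": 0},
    {"tx": -0.175,"ty": 0,"tz": 0,"turn": 0},
    {"tx": -0.175,"ty": 0,"tz": 0,"turn": 0},
  ],
)

```text
time_s: 4.88
eef_pos: [0.5359, 0.3463, 0.0841]
eef_rot: [0.003, 0.74, -0.672, 0.003]
wrist_force: [2.0, -22.0, 12.9]
opening: 0.151
```

Run:
```python
from h import *
inc(.553-.0169,.177+.179,.083,-84.6)
```

```text
t 4.88 pos [0.5359 0.3463 0.0841] th -84.5 F [  2.  -22.   12.9] open 0.151 | tx ty tz [-0.0096 -0.0011  0.001 ] turn 0.1
```

Run:
```python
from h import *
shot('wrist','w4');shot('scene','s4')
z=load('s4')['p'];cv2.imwrite('pics/s4b.png',cv2.resize(z[200:400,250:490,::-1],None,fx=3,fy=3))
inc(.553-.0169,.177+.179,.083,-84.6)
```

```text
t 4.98 pos [0.5359 0.3463 0.0841] th -84.5 F [  0.2 -21.6  12. ] open 0.149 | tx ty tz [-0.0096 -0.0011  0.001 ] turn 0.1
```

View pics/w4.png

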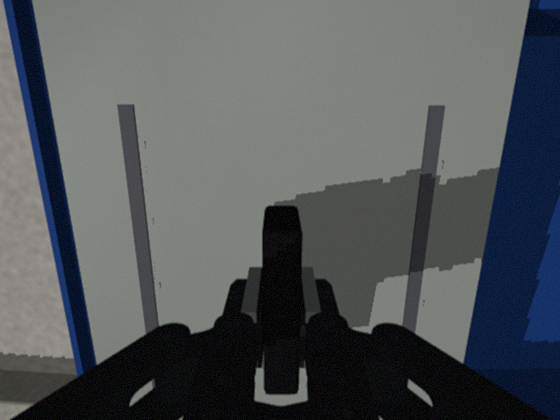

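View pics/s4b.png

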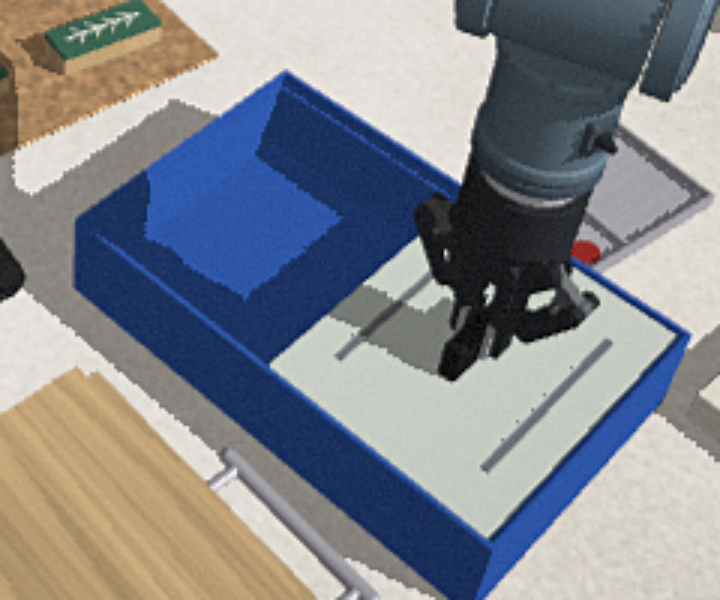

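The door is against its stop: there is 22 N of reaction and the bay is fully uncovered. The door started about 10 mm ajar, so shut corresponds to grip y≈0.167. Releasing and rising.

>>> move_arm(
  increments=[
    {"tx": 0.004,"ty": 0,"tz": 0,"turn": 0},
    {"tx": 0.005,"ty": 0,"tz": 0,"turn": 0},
    {"tx": 0.005,"ty": 0,"tz": 0,"turn": 0},
    {"tx": 0.005,"ty": 0,"tz": 0,"turn": 0},
    {"tx": 0.005,"ty": 0,"tz": -0.01,"turn": 0},
    {"tx": 0.005,"ty": 0,"tz": -0.03,"turn": 0},
    {"tx": 0.005,"ty": 0,"tz": -0.06,"turn": 0},
    {"tx": 0.005,"ty": 0,"tz": -0.09,"turn": 0},
    {"tx": 0.005,"ty": 0,"tz": -0.11,"turn": 0},
    {"tx": 0.005,"ty": 0,"tz": -0.12,"turn": 0},
    {"tx": 0.005,"ty": 0,"tz": -0.12,"turn": 0},
  ],
  gripper=0.5,
)

```text
time_s: 5.9
eef_pos: [0.5362, 0.3473, 0.2069]
eef_rot: [-0.003, 0.741, -0.672, 0.001]
wrist_force: [-0.4, 0.2, 0.1]
opening: 0.497
```

Run:
```python
from h import *
shot('wrist','w5');inc(.410,-.361,.20,-90.5)
```

```text
t 5.95 pos [0.5352 0.3468 0.2045] th -84.4 F [ 0.6 -0.1 -0.6] open 0.505 | tx ty tz [0.6922 0.1935 0.0035] turn 6.1
```

View pics/w5.png

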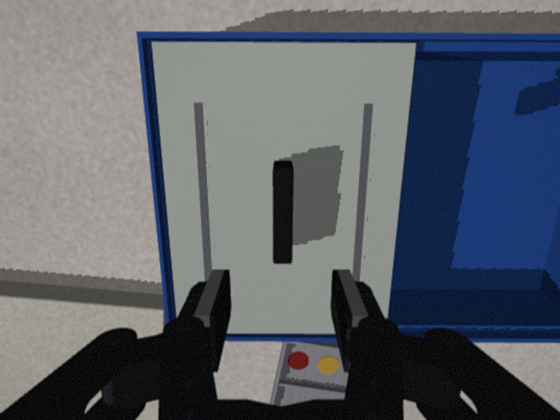

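The door stays open against the stop, with the grip at (283,212). Next, a hover near the chipped block.

>>> move_arm(
  increments=[
    {"tx": 0.02,"ty": 0.005,"tz": 0,"turn": 0.3},
    {"tx": 0.055,"ty": 0.015,"tz": 0,"turn": 0.6},
    {"tx": 0.09,"ty": 0.025,"tz": 0,"turn": 1},
    {"tx": 0.13,"ty": 0.036,"tz": 0,"turn": 1.5},
    {"tx": 0.17,"ty": 0.047,"tz": 0,"turn": 2},
    {"tx": 0.21,"ty": 0.058,"tz": 0,"turn": 2.5},
    {"tx": 0.25,"ty": 0.07,"tz": 0,"turn": 3},
    {"tx": 0.29,"ty": 0.08,"tz": 0,"turn": 3.4},
    {"tx": 0.33,"ty": 0.092,"tz": 0,"turn": 3.8},
    {"tx": 0.37,"ty": 0.103,"tz": 0,"turn": 4.2},
    {"tx": 0.41,"ty": 0.114,"tz": 0,"turn": 4.6},
    {"tx": 0.45,"ty": 0.125,"tz": 0,"turn": 5},
    {"tx": 0.49,"ty": 0.137,"tz": 0,"turn": 5.4},
    {"tx": 0.53,"ty": 0.148,"tz": 0,"turn": 5.8},
    {"tx": 0.57,"ty": 0.159,"tz": 0,"turn": 6.1},
    {"tx": 0.61,"ty": 0.17,"tz": 0,"turn": 6.1},
    {"tx": 0.645,"ty": 0.18,"tz": 0,"turn": 6.1},
    {"tx": 0.67,"ty": 0.187,"tz": 0,"turn": 6.1},
    {"tx": 0.685,"ty": 0.192,"tz": 0,"turn": 6.1},
    {"tx": 0.692,"ty": 0.194,"tz": 0,"turn": 6.1},
  ],
  gripper=0.7,
)

```text
time_s: 7.62
eef_pos: [0.4074, -0.3624, 0.2013]
eef_rot: [0.0, -0.703, 0.711, 0.002]
wrist_force: [-0.2, 0.5, 0.5]
opening: 0.7
```

>>> move_arm(
  increments=[
    {"tx": 0,"ty": 0,"tz": 0,"turn": 0},
    {"tx": 0,"ty": 0,"tz": 0,"turn": 0},
    {"tx": 0,"ty": 0,"tz": 0,"turn": 0},
  ],
)

```text
time_s: 7.87
eef_pos: [0.4091, -0.3596, 0.2029]
eef_rot: [0.0, -0.704, 0.71, 0.001]
wrist_force: [-0.2, -0.5, -0.6]
opening: 0.698
```

```bash
cat >> h.py <<'E'
def green(fn,h=.027):
    z=load(fn);p=z['p'];m=mask(p,(65,50,15),(100,255,200));m[330:]=0
    m=cv2.morphologyEx(m,cv2.MORPH_CLOSE,np.ones((9,9)))
    for c in cv2.findContours(m,cv2.RETR_EXTERNAL,cv2.CHAIN_APPROX_NONE)[0]:
        if cv2.contourArea(c)>500: print(cv2.boundingRect(c),cv2.minAreaRect((ray(z,c[:,0],h)[:,:2]*1000).astype(np.float32)))
E
python3 - <<'E'
from h import *
shot('wrist','w6');green('w6');inc(.431,-.361,.005,-90.5)
E
```

```text
(386, 170, 174, 160) ((346.3031311035156, -547.936767578125), (175.5596923828125, 159.9384765625), 89.59869384765625)
(260, 78, 46, 121) ((452.4910583496094, -360.91680908203125), (98.70938110351562, 36.73310852050781), 1.9733229875564575)
(97, 62, 68, 128) ((463.401123046875, -232.9091796875), (38.53718185424805, 99.0336685180664), 71.23271179199219)
(0, 37, 15, 125) ((485.0653076171875, -135.49781799316406), (11.731287956237793, 99.05229949951172), 76.6282958984375)
t 7.92 pos [ 0.4093 -0.3597  0.2031] th -90.4 F [0.1 0.1 0.7] open 0.702 | tx ty tz [ 0.0013 -0.0218  0.1981] turn 0.1
```

View pics/w6.png

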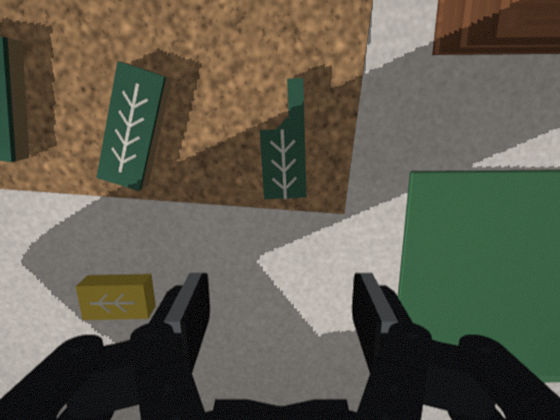

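The chipped block spans pixels (260–306, 78–199), with its notch at the top left. The wrist view gives its centre as (0.4525,-0.361), which agrees with the top view. Descending.

>>> move_arm(
  increments=[
    {"tx": 0.001,"ty": -0.01,"tz": 0.01,"turn": -1},
    {"tx": 0.001,"ty": -0.023,"tz": 0.03,"turn": -2},
    {"tx": 0.001,"ty": -0.023,"tz": 0.06,"turn": -2},
    {"tx": 0.001,"ty": -0.023,"tz": 0.09,"turn": -2},
    {"tx": 0.001,"ty": -0.023,"tz": 0.12,"turn": -2},
    {"tx": 0.001,"ty": -0.023,"tz": 0.14,"turn": -2},
    {"tx": 0.001,"ty": -0.023,"tz": 0.15,"turn": -2},
    {"tx": 0.001,"ty": -0.023,"tz": 0.15,"turn": -2},
    {"tx": 0.001,"ty": -0.023,"tz": 0.15,"turn": -2},
  ],
)

```text
time_s: 8.67
eef_pos: [0.4323, -0.3622, 0.0538]
eef_rot: [-0.0, 0.716, -0.698, 0.0]
wrist_force: [-0.4, -0.1, -0.1]
opening: 0.703
```

Run:
```python
from h import *
shot('wrist','w7');green('w7');inc(.432,-.361,.005,-88.5)
```

```text
(354, 277, 26, 52) ((410.7327575683594, -405.94921875), (31.482837677001953, 11.435783386230469), 15.829188346862793)
(472, 268, 88, 62) ((415.2480163574219, -486.6626281738281), (35.4547119140625, 46.05793380737305), 1.5094728469848633)
(241, 118, 80, 197) ((452.69598388671875, -360.8570861816406), (99.06005859375, 37.175193786621094), 2.177704334259033)
(0, 82, 72, 214) ((461.9158020019531, -238.54763793945312), (30.6539249420166, 100.2843017578125), 71.73356628417969)
t 8.72 pos [ 0.4327 -0.363   0.0548] th -88.5 F [-0.3 -0.8  0.3] open 0.704 | tx ty tz [-0.0021  0.0007  0.0498] turn -0.0
```

View pics/w7.png

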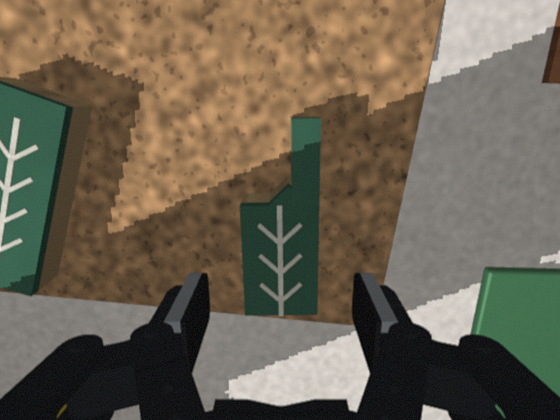

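The block is centred between the fingers at column 280. Going down and closing.

>>> move_arm(
  increments=[
    {"tx": -0.002,"ty": 0,"tz": 0.015,"turn": -0.5},
    {"tx": -0.002,"ty": 0,"tz": 0.03,"turn": -0.5},
    {"tx": -0.002,"ty": 0,"tz": 0.042,"turn": -0.5},
    {"tx": -0.002,"ty": 0,"tz": 0.048,"turn": -0.5},
    {"tx": -0.002,"ty": 0,"tz": 0.048,"turn": -0.5},
    {"tx": -0.002,"ty": 0,"tz": 0.048,"turn": -0.5},
  ],
)

```text
time_s: 9.22
eef_pos: [0.4319, -0.3609, 0.0058]
eef_rot: [0.0, 0.719, -0.695, 0.0]
wrist_force: [-0.2, 0.7, 0.2]
opening: 0.698
```

>>> move_arm(
  increments=[
    {"tx": 0,"ty": 0,"tz": 0,"turn": 0},
    {"tx": 0,"ty": 0,"tz": 0,"turn": 0},
    {"tx": 0,"ty": 0,"tz": 0,"turn": 0},
    {"tx": 0,"ty": 0,"tz": 0,"turn": 0},
    {"tx": 0,"ty": 0,"tz": 0,"turn": 0},
    {"tx": 0,"ty": 0,"tz": 0,"turn": 0},
    {"tx": 0,"ty": 0,"tz": 0,"turn": 0},
  ],
  gripper=0.0,
)

```text
time_s: 9.8
eef_pos: [0.4324, -0.3615, 0.0066]
eef_rot: [0.0, 0.719, -0.695, 0.001]
wrist_force: [-0.5, 0.0, 5.6]
opening: 0.429
```

>>> move_arm(
  increments=[
    {"tx": 0,"ty": 0,"tz": -0.01,"turn": 0},
    {"tx": 0,"ty": 0,"tz": -0.03,"turn": 0},
    {"tx": 0,"ty": 0,"tz": -0.06,"turn": 0},
    {"tx": 0,"ty": 0,"tz": -0.09,"turn": 0},
    {"tx": 0,"ty": 0,"tz": -0.12,"turn": 0},
    {"tx": 0,"ty": 0,"tz": -0.15,"turn": 0},
    {"tx": 0,"ty": 0,"tz": -0.17,"turn": 0},
    {"tx": 0,"ty": 0,"tz": -0.18,"turn": 0},
    {"tx": 0,"ty": 0,"tz": -0.18,"turn": 0},
  ],
)

```text
time_s: 10.55
eef_pos: [0.4326, -0.3617, 0.1883]
eef_rot: [0.0, 0.719, -0.695, 0.003]
wrist_force: [1.0, -0.4, -0.8]
opening: 0.432
```

Run:
```python
from h import *
shot('wrist','w8')
c=np.array([.5525,.1645]); th=np.radians(5.4); ex=np.array([np.cos(th),np.sin(th)])
g=c+ex*-.069; print(g); inc(g[0],g[1],.187,-84.6)
```

```text
[0.48380622 0.15800653]
t 10.6 pos [ 0.4319 -0.3608  0.1861] th -88.0 F [-0.5  0.5 -1. ] open 0.43 | tx ty tz [-0.5168 -0.0696 -0.0016] turn -3.4
```

View pics/w8.png

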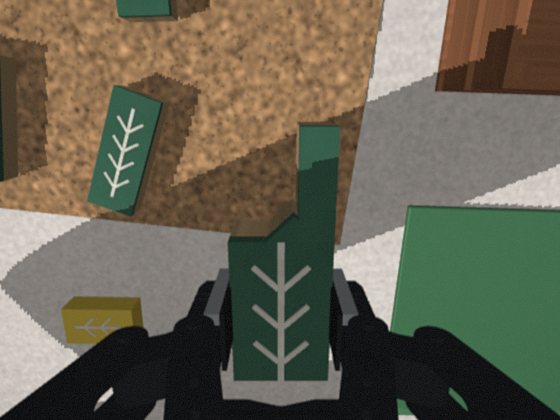

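The chipped block is lifted and firmly held. Carrying it over the bay.

>>> move_arm(
  increments=[
    {"tx": -0.015,"ty": -0.002,"tz": 0,"turn": 0},
    {"tx": -0.04,"ty": -0.005,"tz": 0,"turn": -0.5},
    {"tx": -0.075,"ty": -0.01,"tz": 0,"turn": -1},
    {"tx": -0.11,"ty": -0.015,"tz": 0,"turn": -1.5},
    {"tx": -0.145,"ty": -0.02,"tz": 0,"turn": -2},
    {"tx": -0.18,"ty": -0.024,"tz": 0,"turn": -2.5},
    {"tx": -0.215,"ty": -0.029,"tz": 0,"turn": -3},
    {"tx": -0.25,"ty": -0.034,"tz": 0,"turn": -3.4},
    {"tx": -0.285,"ty": -0.038,"tz": 0,"turn": -3.4},
    {"tx": -0.32,"ty": -0.043,"tz": 0,"turn": -3.4},
    {"tx": -0.355,"ty": -0.048,"tz": 0,"turn": -3.4},
    {"tx": -0.39,"ty": -0.053,"tz": 0,"turn": -3.4},
    {"tx": -0.425,"ty": -0.057,"tz": 0,"turn": -3.4},
    {"tx": -0.455,"ty": -0.061,"tz": 0,"turn": -3.4},
    {"tx": -0.48,"ty": -0.065,"tz": 0,"turn": -3.4},
    {"tx": -0.5,"ty": -0.068,"tz": 0,"turn": -3.4},
    {"tx": -0.512,"ty": -0.07,"tz": 0,"turn": -3.4},
    {"tx": -0.517,"ty": -0.07,"tz": 0,"turn": -3.4},
    {"tx": -0.517,"ty": -0.07,"tz": 0,"turn": -3.4},
    {"tx": -0.517,"ty": -0.07,"tz": 0,"turn": -3.4},
  ],
)

```text
time_s: 12.27
eef_pos: [0.4834, 0.158, 0.1845]
eef_rot: [0.001, 0.739, -0.673, -0.0]
wrist_force: [-0.4, -0.0, -1.0]
opening: 0.435
```

Run:
```python
from h import *
shot('wrist','w9');shot('top','t9')
z=load('t9')['p'];cv2.imwrite('pics/t9b.png',cv2.resize(z[150:280,90:290,::-1],None,fx=3,fy=3))
inc(.4838,.158,.187,-84.6)
```

```text
t 12.37 pos [0.4839 0.1574 0.185 ] th -84.7 F [ 0.3 -1.2 -0.5] open 0.431 | tx ty tz [-0.0006  0.     -0.002 ] turn -0.1
```

View pics/w9.png

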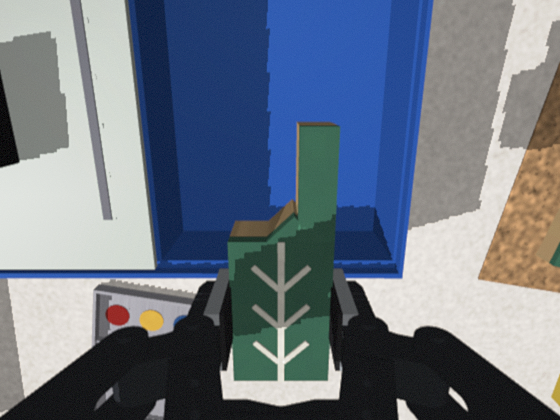

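View pics/t9b.png

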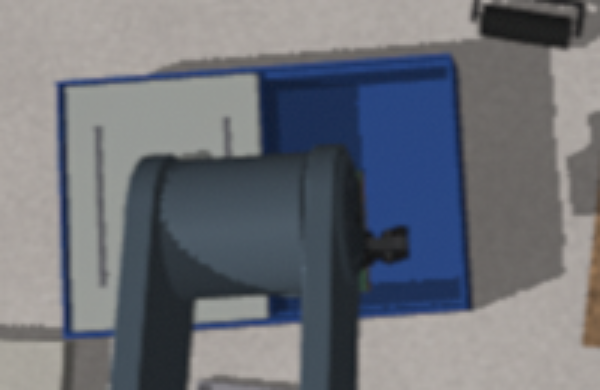

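Run:
```python
from h import *
z=load('w9')
print(ray(z,[(402,276),(300,274),(155,268)],.08))
c=np.array([.5525,.1645]); th=np.radians(5.4); Rm=np.array([[np.cos(th),-np.sin(th)],[np.sin(th),np.cos(th)]])
for P in ray(z,[(402,276),(300,274),(155,268)],.08): print('local to bay',(Rm.T@(P[:2]-c)).round(4))
for P in ray(z,[(375,240),(186,234)],.005): print('floor local',(Rm.T@(P[:2]-c)).round(4))
```

```text
[[0.44517164 0.06469545 0.08      ]
 [0.43979393 0.1395806  0.08      ]
 [0.43474204 0.24549578 0.08      ]]
local to bay [-0.1162 -0.0893]
local to bay [-0.1146 -0.0142]
local to bay [-0.1096  0.0917]
floor local [-0.1175 -0.0878]
floor local [-0.1114  0.0874]
```

The bay floor edges measure at ±87 mm in the local frame, so the bay position is right. I'll shift 8 mm inward for clearance at the rim and lower.

>>> move_arm(
  increments=[
    {"tx": 0,"ty": -0.008,"tz": 0.01,"turn": 0},
    {"tx": 0,"ty": -0.008,"tz": 0.03,"turn": 0},
    {"tx": 0,"ty": -0.008,"tz": 0.055,"turn": 0},
    {"tx": 0,"ty": -0.008,"tz": 0.08,"turn": 0},
    {"tx": 0,"ty": -0.008,"tz": 0.105,"turn": 0},
    {"tx": 0,"ty": -0.008,"tz": 0.125,"turn": 0},
    {"tx": 0,"ty": -0.008,"tz": 0.142,"turn": 0},
    {"tx": 0,"ty": -0.008,"tz": 0.155,"turn": 0},
    {"tx": 0,"ty": -0.008,"tz": 0.164,"turn": 0},
    {"tx": 0,"ty": -0.008,"tz": 0.17,"turn": 0},
    {"tx": 0,"ty": -0.008,"tz": 0.174,"turn": 0},
    {"tx": 0,"ty": -0.008,"tz": 0.174,"turn": 0},
    {"tx": 0,"ty": -0.008,"tz": 0.174,"turn": 0},
  ],
)

```text
time_s: 13.45
eef_pos: [0.4925, 0.1591, 0.0118]
eef_rot: [-0.0, 0.739, -0.673, 0.0]
wrist_force: [0.2, -0.8, -1.0]
opening: 0.431
```

Releasing to about 60 mm and rising.

>>> move_arm(
  increments=[
    {"tx": 0,"ty": 0,"tz": 0.001,"turn": 0},
    {"tx": 0,"ty": 0,"tz": 0.001,"turn": 0},
    {"tx": 0,"ty": 0,"tz": 0.001,"turn": 0},
    {"tx": 0,"ty": 0,"tz": 0.001,"turn": 0},
    {"tx": 0,"ty": 0,"tz": 0,"turn": 0},
    {"tx": 0,"ty": 0,"tz": -0.01,"turn": 0},
    {"tx": 0,"ty": 0,"tz": -0.03,"turn": 0},
    {"tx": 0,"ty": 0,"tz": -0.06,"turn": 0},
    {"tx": 0,"ty": 0,"tz": -0.09,"turn": 0},
    {"tx": 0,"ty": 0,"tz": -0.12,"turn": 0},
    {"tx": 0,"ty": 0,"tz": -0.15,"turn": 0},
    {"tx": 0,"ty": 0,"tz": -0.175,"turn": 0},
    {"tx": 0,"ty": 0,"tz": -0.19,"turn": 0},
    {"tx": 0,"ty": 0,"tz": -0.19,"turn": 0},
  ],
  gripper=0.7,
)

```text
time_s: 14.62
eef_pos: [0.4945, 0.1596, 0.2064]
eef_rot: [-0.003, 0.739, -0.673, 0.003]
wrist_force: [0.9, 0.3, 0.5]
opening: 0.7
```

Run:
```python
from h import *
shot('wrist','w10')
inc(.59,-.137,.20,-89)
```

```text
t 14.67 pos [0.4933 0.1594 0.2039] th -84.6 F [ 0.9 -0.8  0.1] open 0.703 | tx ty tz [ 0.3041 -0.0686  0.0043] turn 4.4
```

View pics/w10.png

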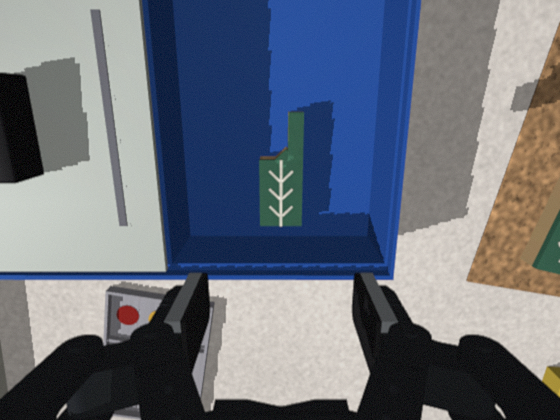

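The chipped block lies flat on the bay floor at (282,170). Now the short block.

>>> move_arm(
  increments=[
    {"tx": 0.015,"ty": -0.003,"tz": 0,"turn": 0.4},
    {"tx": 0.04,"ty": -0.009,"tz": 0,"turn": 1},
    {"tx": 0.075,"ty": -0.017,"tz": 0,"turn": 1.6},
    {"tx": 0.11,"ty": -0.025,"tz": 0,"turn": 2.2},
    {"tx": 0.145,"ty": -0.033,"tz": 0,"turn": 2.8},
    {"tx": 0.18,"ty": -0.041,"tz": 0,"turn": 3.4},
    {"tx": 0.215,"ty": -0.049,"tz": 0,"turn": 4},
    {"tx": 0.245,"ty": -0.055,"tz": 0,"turn": 4.4},
    {"tx": 0.27,"ty": -0.061,"tz": 0,"turn": 4.4},
    {"tx": 0.29,"ty": -0.066,"tz": 0,"turn": 4.4},
    {"tx": 0.3,"ty": -0.068,"tz": 0,"turn": 4.4},
    {"tx": 0.304,"ty": -0.069,"tz": 0,"turn": 4.4},
    {"tx": 0.304,"ty": -0.069,"tz": 0,"turn": 4.4},
    {"tx": 0.304,"ty": -0.069,"tz": 0,"turn": 4.4},
    {"tx": 0.304,"ty": -0.069,"tz": 0,"turn": 4.4},
  ],
)

```text
time_s: 15.92
eef_pos: [0.5887, -0.1356, 0.201]
eef_rot: [0.0, 0.713, -0.701, -0.0]
wrist_force: [-0.4, 0.9, 0.0]
opening: 0.7
```

Run:
```python
from h import *
shot('wrist','w11');green('w11')
inc(.624,-.138,.055,-89)
```

```text
(374, 266, 49, 64) ((485.1391296386719, -253.94601440429688), (81.72126770019531, 34.78581237792969), 23.683076858520508)
(233, 240, 54, 90) ((492.3793640136719, -116.33793640136719), (36.855960845947266, 96.4755630493164), 81.13683319091797)
(261, 109, 46, 79) ((625.3179931640625, -137.6258087158203), (65.0571517944336, 36.96328353881836), 2.23406720161438)
(394, 102, 53, 117) ((616.2960205078125, -252.76065063476562), (98.87480926513672, 38.66425323486328), 3.476321220397949)
(17, 0, 142, 51) ((721.143310546875, 14.359046936035156), (106.0395278930664, 32.38447952270508), 83.95195007324219)
t 15.97 pos [ 0.5888 -0.1356  0.2012] th -89.0 F [-0.   0.1  0.4] open 0.703 | tx ty tz [ 0.0031 -0.0352  0.1462] turn 0.0
```

View pics/w11.png

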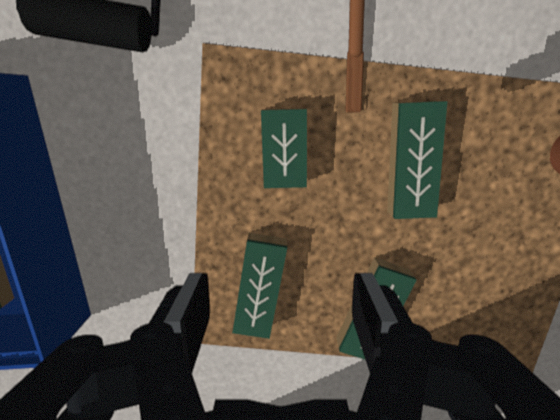

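The short block spans (261–307, 109–188), with its centre at (0.625,-0.138). The sculpting tool's end at (355,108) is clear of the right finger. Descending.

>>> move_arm(
  increments=[
    {"tx": 0.002,"ty": -0.015,"tz": 0.01,"turn": -0.5},
    {"tx": 0.002,"ty": -0.03,"tz": 0.03,"turn": -1},
    {"tx": 0.002,"ty": -0.036,"tz": 0.06,"turn": -1},
    {"tx": 0.002,"ty": -0.036,"tz": 0.09,"turn": -1},
    {"tx": 0.002,"ty": -0.036,"tz": 0.115,"turn": -1},
    {"tx": 0.002,"ty": -0.036,"tz": 0.135,"turn": -1},
    {"tx": 0.002,"ty": -0.036,"tz": 0.145,"turn": -1},
    {"tx": 0.002,"ty": -0.036,"tz": 0.145,"turn": -1},
    {"tx": 0.002,"ty": -0.036,"tz": 0.145,"turn": -1},
    {"tx": 0.002,"ty": -0.036,"tz": 0.145,"turn": -1},
  ],
  gripper=0.65,
)

```text
time_s: 16.8
eef_pos: [0.6264, -0.1386, 0.0583]
eef_rot: [-0.001, 0.719, -0.695, 0.001]
wrist_force: [0.3, -0.2, 0.2]
opening: 0.651
```

Run:
```python
from h import *
shot('wrist','w12');green('w12')
inc(.625,-.138,.006,-88)
```

```text
(241, 198, 76, 120) ((625.9376220703125, -137.68751525878906), (66.01947021484375, 37.3286018371582), 2.3675498962402344)
(453, 189, 102, 141) ((627.8074951171875, -250.99441528320312), (78.256591796875, 40.41964340209961), 3.561053514480591)
(0, 0, 65, 98) ((721.3038330078125, -28.566970825195312), (26.857709884643555, 42.26845932006836), 79.2069320678711)
t 16.85 pos [ 0.6265 -0.1388  0.0585] th -88.0 F [ 0.7 -0.6 -0. ] open 0.649 | tx ty tz [-0.0009  0.0017  0.0525] turn -0.0
```

View pics/w12.png

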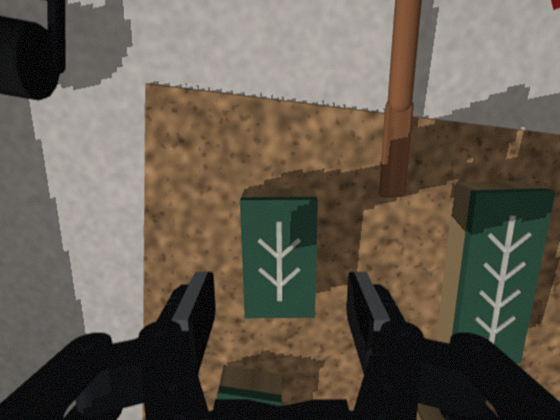

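The short block is centred. Going down and closing.

>>> move_arm(
  increments=[
    {"tx": -0.001,"ty": 0,"tz": 0.015,"turn": 0},
    {"tx": -0.001,"ty": 0,"tz": 0.032,"turn": 0},
    {"tx": -0.001,"ty": 0,"tz": 0.045,"turn": 0},
    {"tx": -0.001,"ty": 0,"tz": 0.051,"turn": 0},
    {"tx": -0.001,"ty": 0,"tz": 0.051,"turn": 0},
    {"tx": -0.001,"ty": 0,"tz": 0.051,"turn": 0},
  ],
)

```text
time_s: 17.35
eef_pos: [0.6253, -0.1375, 0.0057]
eef_rot: [-0.0, 0.719, -0.695, 0.0]
wrist_force: [-0.1, -0.8, -0.3]
opening: 0.648
```

>>> move_arm(
  increments=[
    {"tx": 0,"ty": 0,"tz": 0,"turn": 0},
    {"tx": 0,"ty": 0,"tz": 0,"turn": 0},
    {"tx": 0,"ty": 0,"tz": 0,"turn": 0},
    {"tx": 0,"ty": 0,"tz": 0,"turn": 0},
    {"tx": 0,"ty": 0,"tz": 0,"turn": 0},
    {"tx": 0,"ty": 0,"tz": 0,"turn": 0},
    {"tx": 0,"ty": 0,"tz": 0,"turn": 0},
  ],
  gripper=0.0,
)

```text
time_s: 17.93
eef_pos: [0.6262, -0.1379, 0.0068]
eef_rot: [-0.0, 0.719, -0.695, 0.001]
wrist_force: [-0.5, 0.0, 5.4]
opening: 0.432
```

>>> move_arm(
  increments=[
    {"tx": 0,"ty": 0,"tz": -0.01,"turn": 0},
    {"tx": 0,"ty": 0,"tz": -0.03,"turn": 0},
    {"tx": 0,"ty": 0,"tz": -0.06,"turn": 0},
    {"tx": 0,"ty": 0,"tz": -0.09,"turn": 0},
    {"tx": 0,"ty": 0,"tz": -0.12,"turn": 0},
    {"tx": 0,"ty": 0,"tz": -0.15,"turn": 0},
    {"tx": 0,"ty": 0,"tz": -0.17,"turn": 0},
    {"tx": 0,"ty": 0,"tz": -0.18,"turn": 0},
    {"tx": 0,"ty": 0,"tz": -0.18,"turn": 0},
  ],
)

```text
time_s: 18.68
eef_pos: [0.6264, -0.1379, 0.1886]
eef_rot: [-0.001, 0.719, -0.695, 0.002]
wrist_force: [0.8, 0.4, -0.4]
opening: 0.428
```

Run:
```python
from h import *
shot('wrist','w13')
c=np.array([.5525,.1645]); th=np.radians(5.4); ex=np.array([np.cos(th),np.sin(th)])
g=c+ex*.064; print(g); inc(g[0],g[1],.187,-84.6)
```

```text
[0.61621597 0.17052293]
t 18.73 pos [ 0.6253 -0.1375  0.1862] th -88.0 F [-0.2 -0.7 -1. ] open 0.429 | tx ty tz [-0.3082 -0.0014 -0.0011] turn -3.4
```

View pics/w13.png

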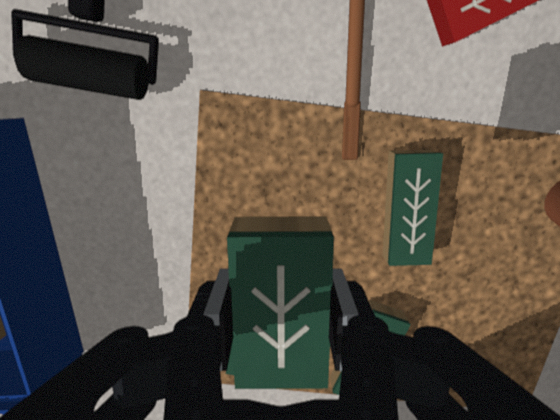

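The short block is held. Carrying it to the bay.

>>> move_arm(
  increments=[
    {"tx": -0.015,"ty": 0,"tz": 0,"turn": -0.4},
    {"tx": -0.04,"ty": 0,"tz": 0,"turn": -0.8},
    {"tx": -0.075,"ty": 0,"tz": 0,"turn": -1.2},
    {"tx": -0.11,"ty": 0,"tz": 0,"turn": -1.6},
    {"tx": -0.145,"ty": -0.001,"tz": 0,"turn": -2},
    {"tx": -0.18,"ty": -0.001,"tz": 0,"turn": -2.4},
    {"tx": -0.215,"ty": -0.001,"tz": 0,"turn": -2.8},
    {"tx": -0.245,"ty": -0.001,"tz": 0,"turn": -3.2},
    {"tx": -0.27,"ty": -0.001,"tz": 0,"turn": -3.4},
    {"tx": -0.29,"ty": -0.001,"tz": 0,"turn": -3.4},
    {"tx": -0.302,"ty": -0.001,"tz": 0,"turn": -3.4},
    {"tx": -0.308,"ty": -0.001,"tz": 0,"turn": -3.4},
    {"tx": -0.308,"ty": -0.001,"tz": 0,"turn": -3.4},
    {"tx": -0.308,"ty": -0.001,"tz": 0,"turn": -3.4},
    {"tx": -0.308,"ty": -0.001,"tz": 0,"turn": -3.4},
  ],
)

```text
time_s: 19.98
eef_pos: [0.6156, 0.1693, 0.1849]
eef_rot: [0.0, 0.739, -0.674, -0.0]
wrist_force: [0.0, -0.6, -0.3]
opening: 0.433
```

Run:
```python
from h import *
shot('wrist','w14')
inc(.6162,.1705,.011,-84.6)
```

```text
t 20.03 pos [0.6157 0.1692 0.1851] th -84.7 F [-0.6 -0.9 -0.3] open 0.433 | tx ty tz [-0.0013 -0.0007  0.1741] turn -0.1
```

View pics/w14.png

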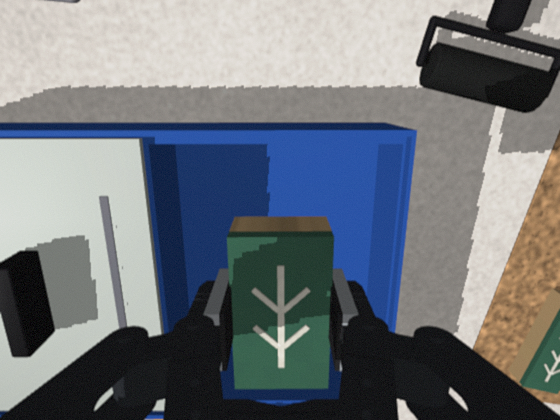

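The block is over the bay with the far rim beyond it, at row 130. Lowering.

>>> move_arm(
  increments=[
    {"tx": 0,"ty": 0,"tz": 0.01,"turn": 0},
    {"tx": 0,"ty": 0,"tz": 0.03,"turn": 0},
    {"tx": 0,"ty": 0,"tz": 0.055,"turn": 0},
    {"tx": 0,"ty": 0,"tz": 0.08,"turn": 0},
    {"tx": 0,"ty": 0,"tz": 0.105,"turn": 0},
    {"tx": 0,"ty": 0,"tz": 0.125,"turn": 0},
    {"tx": 0,"ty": 0,"tz": 0.142,"turn": 0},
    {"tx": 0,"ty": 0,"tz": 0.155,"turn": 0},
    {"tx": 0,"ty": 0,"tz": 0.164,"turn": 0},
    {"tx": 0,"ty": 0,"tz": 0.17,"turn": 0},
    {"tx": 0,"ty": 0,"tz": 0.174,"turn": 0},
    {"tx": 0,"ty": 0,"tz": 0.174,"turn": 0},
    {"tx": 0,"ty": 0,"tz": 0.174,"turn": 0},
  ],
)

```text
time_s: 21.12
eef_pos: [0.6162, 0.1705, 0.012]
eef_rot: [-0.0, 0.739, -0.673, 0.0]
wrist_force: [0.1, 0.9, -0.4]
opening: 0.427
```

>>> move_arm(
  increments=[
    {"tx": 0,"ty": 0,"tz": 0.001,"turn": 0},
    {"tx": 0,"ty": 0,"tz": 0.001,"turn": 0},
    {"tx": 0,"ty": 0,"tz": 0.001,"turn": 0},
    {"tx": 0,"ty": 0,"tz": 0.001,"turn": 0},
    {"tx": 0,"ty": 0,"tz": 0,"turn": 0},
    {"tx": 0,"ty": 0,"tz": -0.01,"turn": 0},
    {"tx": 0,"ty": 0,"tz": -0.03,"turn": 0},
    {"tx": 0,"ty": 0,"tz": -0.06,"turn": 0},
    {"tx": 0,"ty": 0,"tz": -0.09,"turn": 0},
    {"tx": 0,"ty": 0,"tz": -0.12,"turn": 0},
    {"tx": 0,"ty": 0,"tz": -0.15,"turn": 0},
    {"tx": 0,"ty": 0,"tz": -0.175,"turn": 0},
    {"tx": 0,"ty": 0,"tz": -0.19,"turn": 0},
    {"tx": 0,"ty": 0,"tz": -0.19,"turn": 0},
  ],
  gripper=0.7,
)

```text
time_s: 22.28
eef_pos: [0.6182, 0.1708, 0.2073]
eef_rot: [-0.003, 0.739, -0.673, 0.003]
wrist_force: [1.8, -0.2, 0.8]
opening: 0.697
```

Run:
```python
from h import *
inc(.536,.347,.19,-84.5)
shot('wrist','w15');shot('top','t15')
z=load('t15')['p'];cv2.imwrite('pics/t15b.png',cv2.resize(z[150:280,90:290,::-1],None,fx=3,fy=3))
inc(.536,.347,.19,-84.5)
```

```text
t 22.28 pos [0.6182 0.1708 0.2073] th -84.6 F [ 1.8 -0.2  0.8] open 0.697 | tx ty tz [-0.1831  0.0655  0.0167] turn -0.1
t 22.38 pos [0.6158 0.1705 0.2022] th -84.6 F [-1.2  0.6 -0.5] open 0.699 | tx ty tz [-0.1832  0.063   0.0121] turn -0.1
```

View pics/w15.png

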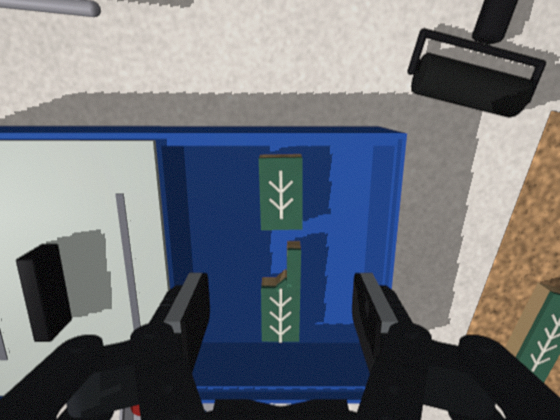

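View pics/t15b.png

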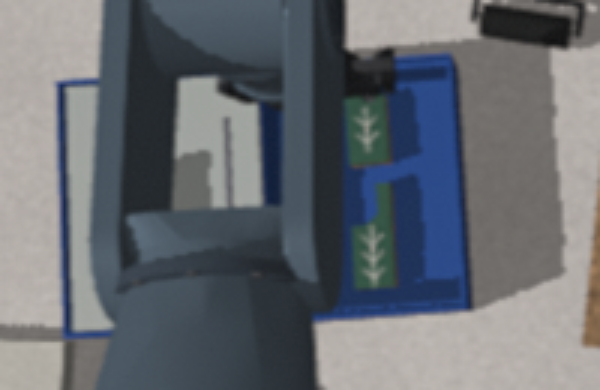

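Both blocks lie flat in the bay, the short one at (280,192) and the chipped one at (282,295). Now back to the door grip.

>>> move_arm(
  increments=[
    {"tx": -0.015,"ty": 0.005,"tz": 0,"turn": 0},
    {"tx": -0.04,"ty": 0.014,"tz": 0,"turn": 0},
    {"tx": -0.075,"ty": 0.026,"tz": 0,"turn": 0},
    {"tx": -0.11,"ty": 0.038,"tz": 0,"turn": 0},
    {"tx": -0.14,"ty": 0.048,"tz": 0,"turn": 0},
    {"tx": -0.165,"ty": 0.057,"tz": 0,"turn": 0},
    {"tx": -0.18,"ty": 0.062,"tz": 0,"turn": 0},
    {"tx": -0.183,"ty": 0.063,"tz": 0,"turn": 0},
    {"tx": -0.183,"ty": 0.063,"tz": 0.01,"turn": 0},
    {"tx": -0.183,"ty": 0.063,"tz": 0.03,"turn": 0},
    {"tx": -0.183,"ty": 0.063,"tz": 0.05,"turn": 0},
    {"tx": -0.183,"ty": 0.063,"tz": 0.06,"turn": 0},
    {"tx": -0.183,"ty": 0.063,"tz": 0.06,"turn": 0},
    {"tx": -0.183,"ty": 0.063,"tz": 0.06,"turn": 0},
  ],
  gripper=0.6,
)

```text
time_s: 23.55
eef_pos: [0.5355, 0.3457, 0.1401]
eef_rot: [0.001, 0.739, -0.674, -0.0]
wrist_force: [-0.5, -0.7, 0.3]
opening: 0.603
```

Run:
```python
from h import *
shot('wrist','w16')
inc(.536,.347,.084,-84.5)
```

```text
t 23.6 pos [0.5363 0.3462 0.1414] th -84.7 F [ 0.9 -1.   0.1] open 0.602 | tx ty tz [-0.0008  0.0002  0.0574] turn -0.2
```

View pics/w16.png

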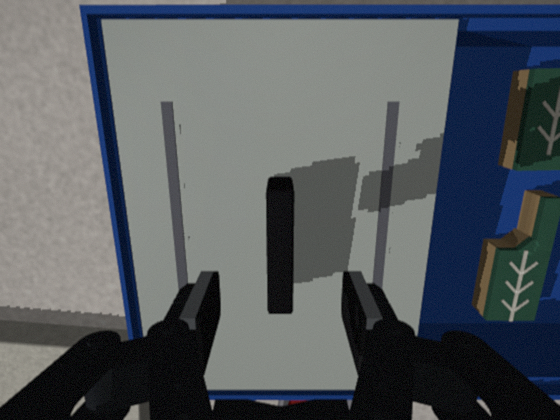

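The bar is centred at column 280. Going down and closing.

>>> move_arm(
  increments=[
    {"tx": 0,"ty": 0,"tz": 0.015,"turn": 0},
    {"tx": 0,"ty": 0,"tz": 0.035,"turn": 0},
    {"tx": 0,"ty": 0,"tz": 0.05,"turn": 0},
    {"tx": 0,"ty": 0,"tz": 0.057,"turn": 0},
    {"tx": 0,"ty": 0,"tz": 0.057,"turn": 0},
    {"tx": 0,"ty": 0,"tz": 0.057,"turn": 0},
  ],
)

```text
time_s: 24.1
eef_pos: [0.5365, 0.3469, 0.0853]
eef_rot: [-0.001, 0.739, -0.673, 0.0]
wrist_force: [0.2, 1.4, 0.3]
opening: 0.603
```

>>> move_arm(
  increments=[
    {"tx": 0,"ty": 0,"tz": 0,"turn": 0},
    {"tx": 0,"ty": 0,"tz": 0,"turn": 0},
    {"tx": 0,"ty": 0,"tz": 0,"turn": 0},
    {"tx": 0,"ty": 0,"tz": 0,"turn": 0},
    {"tx": 0,"ty": 0,"tz": 0,"turn": 0},
    {"tx": 0,"ty": 0,"tz": 0,"turn": 0},
    {"tx": 0,"ty": 0,"tz": 0,"turn": 0},
    {"tx": 0,"ty": 0,"tz": 0,"turn": 0},
  ],
  gripper=0.0,
)

```text
time_s: 24.77
eef_pos: [0.5366, 0.3463, 0.0858]
eef_rot: [-0.0, 0.739, -0.673, 0.001]
wrist_force: [-0.4, -4.2, 6.2]
opening: 0.148
```

>>> move_arm(
  increments=[
    {"tx": 0.005,"ty": 0,"tz": 0,"turn": 0},
    {"tx": 0.015,"ty": 0,"tz": 0,"turn": 0},
    {"tx": 0.03,"ty": 0,"tz": 0,"turn": 0},
    {"tx": 0.045,"ty": 0,"tz": 0,"turn": 0},
    {"tx": 0.06,"ty": 0,"tz": 0,"turn": 0},
    {"tx": 0.075,"ty": 0,"tz": 0,"turn": 0},
    {"tx": 0.09,"ty": 0,"tz": 0,"turn": 0},
    {"tx": 0.105,"ty": 0,"tz": 0,"turn": 0},
    {"tx": 0.12,"ty": 0,"tz": 0,"turn": 0},
    {"tx": 0.135,"ty": 0,"tz": 0,"turn": 0},
    {"tx": 0.148,"ty": 0,"tz": 0,"turn": 0},
    {"tx": 0.158,"ty": 0,"tz": 0,"turn": 0},
    {"tx": 0.166,"ty": 0,"tz": 0,"turn": 0},
    {"tx": 0.172,"ty": 0,"tz": 0,"turn": 0},
    {"tx": 0.175,"ty": 0,"tz": 0,"turn": 0},
    {"tx": 0.175,"ty": 0,"tz": 0,"turn": 0},
    {"tx": 0.175,"ty": 0,"tz": 0,"turn": 0},
  ],
)

```text
time_s: 26.18
eef_pos: [0.5529, 0.1716, 0.0858]
eef_rot: [-0.0, 0.739, -0.673, 0.001]
wrist_force: [-1.7, -2.2, 8.4]
opening: 0.149
```

Free so far, at 175 mm. Pushing gently until the shut stop.

>>> move_arm(
  increments=[
    {"tx": 0.002,"ty": 0,"tz": 0,"turn": 0},
    {"tx": 0.004,"ty": 0,"tz": 0,"turn": 0},
    {"tx": 0.005,"ty": 0,"tz": 0,"turn": 0},
    {"tx": 0.006,"ty": 0,"tz": 0,"turn": 0},
    {"tx": 0.007,"ty": 0,"tz": 0,"turn": 0},
    {"tx": 0.007,"ty": 0,"tz": 0,"turn": 0},
    {"tx": 0.007,"ty": 0,"tz": 0,"turn": 0},
  ],
)

```text
time_s: 26.77
eef_pos: [0.5533, 0.167, 0.0858]
eef_rot: [-0.002, 0.739, -0.673, -0.0]
wrist_force: [-2.3, 6.6, 7.6]
opening: 0.154
```

>>> move_arm(
  increments=[
    {"tx": 0.002,"ty": 0,"tz": 0,"turn": 0},
    {"tx": 0.003,"ty": 0,"tz": 0,"turn": 0},
    {"tx": 0.003,"ty": 0,"tz": 0,"turn": 0},
    {"tx": 0.003,"ty": 0,"tz": 0,"turn": 0},
  ],
)

```text
time_s: 27.1
eef_pos: [0.5533, 0.1668, 0.0858]
eef_rot: [-0.003, 0.739, -0.673, -0.002]
wrist_force: [-1.9, 18.9, 7.3]
opening: 0.15
```

The door is hard against the shut stop: total travel is 180 mm and the reaction is 19 N. Releasing, easing off and rising.

>>> move_arm(
  increments=[
    {"tx": -0.002,"ty": 0,"tz": 0,"turn": 0},
    {"tx": -0.002,"ty": 0,"tz": 0,"turn": 0},
    {"tx": -0.002,"ty": 0,"tz": 0,"turn": 0},
    {"tx": -0.002,"ty": 0,"tz": 0,"turn": 0},
    {"tx": -0.002,"ty": 0,"tz": 0,"turn": 0},
    {"tx": -0.002,"ty": 0,"tz": -0.01,"turn": 0},
    {"tx": -0.002,"ty": 0,"tz": -0.03,"turn": 0},
    {"tx": -0.002,"ty": 0,"tz": -0.06,"turn": 0},
    {"tx": -0.002,"ty": 0,"tz": -0.09,"turn": 0},
    {"tx": -0.002,"ty": 0.03,"tz": -0.12,"turn": 0},
    {"tx": -0.002,"ty": 0.06,"tz": -0.14,"turn": 0},
    {"tx": -0.002,"ty": 0.08,"tz": -0.15,"turn": 0},
    {"tx": -0.002,"ty": 0.1,"tz": -0.15,"turn": 0},
    {"tx": -0.002,"ty": 0.1,"tz": -0.15,"turn": 0},
    {"tx": -0.002,"ty": 0.1,"tz": -0.15,"turn": 0},
  ],
  gripper=0.6,
)

```text
time_s: 28.35
eef_pos: [0.4531, 0.1551, 0.2354]
eef_rot: [-0.001, 0.739, -0.673, 0.001]
wrist_force: [-0.6, 0.7, 0.1]
opening: 0.604
```

Run:
```python
from h import *
inc(.536,.347,.084,-84.5)
shot('wrist','w20');shot('top','t20');shot('scene','s20')
z=load('w20');p=z['p'];m=cv2.inRange(cv2.cvtColor(p,cv2.COLOR_RGB2HSV),(0,0,0),(179,255,60));m[300:]=0
for c in cv2.findContours(m,cv2.RETR_EXTERNAL,cv2.CHAIN_APPROX_NONE)[0]:
    if cv2.contourArea(c)>800: print(cv2.boundingRect(c),cv2.minAreaRect((ray(z,c[:,0],.109)[:,:2]*1000).astype(np.float32)))
```

```text
t 28.35 pos [0.4531 0.1551 0.2354] th -84.7 F [-0.6  0.7  0.1] open 0.604 | tx ty tz [-0.1833 -0.1001  0.1515] turn -0.2
(342, 272, 45, 28) ((393.7628173828125, 81.4157943725586), (24.317781448364258, 36.46089172363281), 5.3474955558776855)
(113, 245, 108, 55) ((390.2919616699219, 242.7535400390625), (47.478389739990234, 87.72290802001953), 5.347492218017578)
(0, 207, 383, 7) ((444.6134033203125, 222.43081665039062), (4.733202934265137, 289.0996398925781), 5.352396011352539)
(521, 133, 39, 92) ((488.6288757324219, -33.79742431640625), (69.77511596679688, 28.0851993560791), 18.09356689453125)
(267, 6, 21, 110) ((553.5585327148438, 167.048095703125), (67.9135971069336, 13.435750961303711), 5.660702228546143)
```

View pics/w20.png

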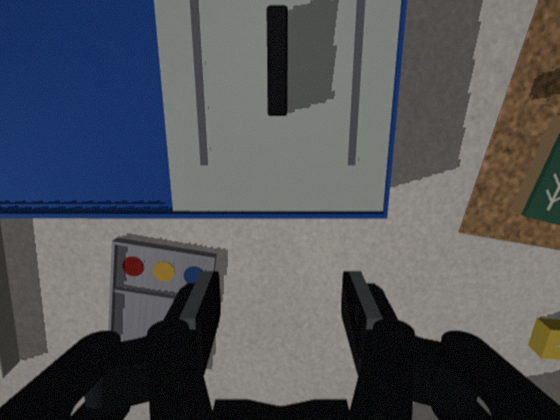

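View pics/s20.png

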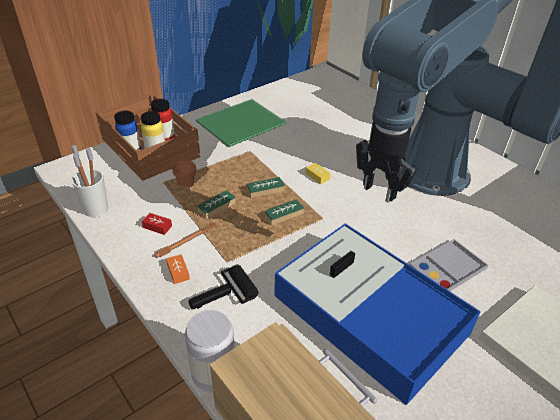

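View pics/t20.png

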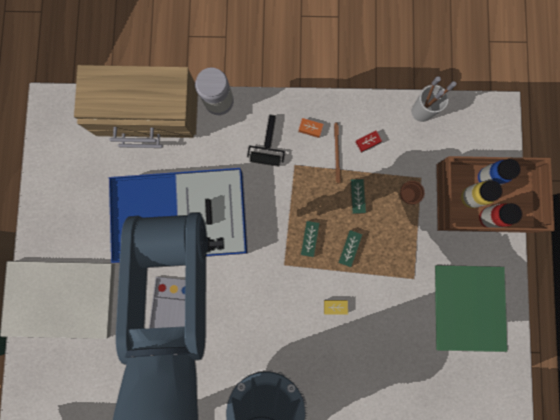

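The door is flush with the caddy's -y end, with its grip at y=0.167. The three sound blocks, pot, brayer, tool, palette and look-alikes sit where they were at the start. Handing in.

Run:
```python
from h import *
print(workorder.hand_in())
```

```text
the job is handed in; nothing more can be done
None
```

Both spoiled blocks are in the scrap bay, the door is fully shut again, and I handed the job in after about 28 s of the 72 s. Hand-in gives no verdict.

- **Door:** I slid it open until it pressed on the stop with 22 N. After placing the blocks I slid it back 180 mm onto the shut stop, with 19 N of reaction. The last wrist view put the grip at y = 0.167 m, matching the shut position.
- **Blocks:** I placed the chipped block and then the short block. A picture taken before shutting showed both lying flat on the bay floor.
- **Everything else:** By eye in the last pictures, the three sound blocks, the pot, the tools and the look-alikes are where they lay. The gripper is clear of everything.
- **Disagreement:** The door opened after only 170 mm instead of 180 mm, so it had started about 10 mm ajar. The top camera read y about 3 mm low against the wrist camera at the door grip. I corrected for that with the wrist camera.
- **Refused move:** One move call was refused because its rows left out "turn". Nothing moved, and I sent it again.

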